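Dock the vaccine cool box's battery pack

ROBOT

A 6-joint arm with a two-finger parallel gripper is mounted at the origin on the work surface. World frame = base frame: x ahead of the robot, y to its left, z up, the work surface at z = 0. Lengths are in m, angles in rad, forces in N, time in s.
With the tool pointing down it reaches from about 0.35 to 0.725 m from the base axis. Payload 4.3 kg.
Tool frame: the origin (TCP) lies between the finger pads; the fingertips stand 17 mm ahead of it and the grasp point (between the pads) lies 2 mm behind it (env.tcp_to_tips is the distance from the TCP to the fingertips, in m); z points along the fingers, y is the line along which they close (so a half turn about z gives the same grasp; the last joint's range is limited). The gripper opens to 85 mm and grips with 20 to 120 N. Pads are 22 mm wide; open, the fingers measure 114 mm over their backs; the gripper's body (76 mm by 85 mm) begins 54 mm behind the grasp point. The pads swing forward as they close: fully open they stand 13 mm farther back than shut.
Start: joints at [1.025, 0.377, 0.081, 1.274, 0, 1.46], TCP at [0.243, 0.521, 0.248] pointing down, gripper open.
Joint ranges: [-2.72, 2.72], [-0.84, 1.66], [-1.02, 1.22], [-1.77, 2.12], [-1.37, 1.28], [-3.14, 3.14]. Speed limits (rad/s): [2.57, 2.57, 3.14, 3.14, 3.14, 3.14].

INTERFACE

Orientations are given as [roll, pitch, yaw] about the fixed x, y, z axes, in that order (R = Rz(yaw) Ry(pitch) Rx(roll)).
In Python, from plant import env gives the robot as it stands.
- The arm moves only by the shell command python3 -m creep 'ROWS' [FORCE]. ROWS is JSON, a list of rows, each an object of numbers: "x", "y", "z": the shift along the tool's x, y, z in cm; "ax", "ay", "az": the turn, a rotation vector about the tool's x, y, z in rad; "grip": the closure, from -1 (fully open) to 1 (shut). A call has 1 to 10 rows; each row shifts and turns the commanded pose from where the row before left it, along the tool's axes as they then stand; what a row does not reach is not made up. A row lasts 1/12 s, in which the tool goes at most 41.7 mm and 7.16 degrees, less where a joint would pass 70% of its speed; a pose out of reach is approached as far as the arm can. A call is refused whole if a number of a shift passes 4.17 or a number of a turn 0.125, either way. A call with a gripper value outside its range is refused whole. The fingers move at their own pace and stop on an object; FORCE is the grip in N (left out, the last holds). Time passes only in rows, so rows that do not move let the fingers close. It gives the time, the measured TCP pose, the force, the opening and the grip force at its end, in the units of the state.
- env.observe(): the state, without advancing time (a new reading comes with each control period).
- env.get_image(name): name is "scene" or "side" or "wrist"; returns a dict with "color" (480x640x3 uint8, red, green, blue), "K" (3x3 intrinsics, pixels), "R" (3x3) and "t" (3): a world point X has camera coordinates R X + t; the wrist camera has in their place "T_tool_cam" (4x4, takes a point from camera to tool coordinates, whose origin is the TCP and whose axes are the flange's). Camera axes: x right, y down, z forward; pixel columns grow to the right and rows downward; lengths in m; the calibration is good to about 2 mm. A picture is of the moment at which its call begins: read the wrist's pose just before it. There is no depth.
- env.job_done(): hands the job in; it is judged then, once.
The state is a dict: "t": time; "q": joint angles; "qd": joint speeds; "tau": joint torques, N m; "eef_pos": TCP position; "ee_rot": TCP orientation; "force": force on the tool from outside, world axes, zero at the start; "torque": the same for the moment, N m; "grip_width": opening from 0.0 (shut) to 1.0 (fully open); "grasp_force": force on a finger pad.
Only numpy, scipy, OpenCV 4.12 (cv2) and the standard library are available. Lean on these libraries where they do the work, as an engineer would, in place of code of your own. Each camera call takes 0.05 s, during which the arm holds its last target. There are 200 camera calls.

TASK

Put the cool box's battery pack on charge: swing the dock's retaining arm clear of the lane, push the pack along the desk, plug first, until its plug is fully home in the dock's socket, then swing the arm back across behind the pack as far as it goes. Leave the gel bottle, the glove box and the vial tray where they stand.

Things in the scene. Friction and masses are not known exactly. Their poses are not given: they have to be found in the camera images.
- dock: White battery charging dock, fixed to the desk, its place varies. Origin: on the desk (z = 0) under the middle of the socket, in the plane of the socket face. x points into the socket (the pack's travel), y to the left of that, z up. The housing fills x 0 to 120, y -80 to 80, z 0 to 85 mm. In front of it (negative x) the pack's lane lies on the flat desk, its floor grey.
- socket (a point): Middle of the socket's mouth, 24 mm above the dock's origin; axes as the dock's. The socket is a rectangular hole 44 mm wide (y), 28 mm high and 30 mm deep in the dock's face.
- lane_mouth (a point): On the desk in mid-lane, 95 mm in front of the socket face; axes as the dock's. Two grey guide rails, 8 mm thick and 30 mm high, flank the lane: in the dock's frame their inner faces stand at y = +-46.5 mm from x = 0 to -60, then flare out to y = +-66 at x = -95 mm.
- pivot (a point): The retaining arm's vertical hinge axis, at desk height: at x = -112, y = +78 mm in the dock's frame (axes as the dock's). A post of radius 9 mm stands there, 48 mm high.
- retainer (a joint): Angle q of the retaining arm about the pivot, rad. It points along (-sin q, -cos q) in the dock's xy. 0: closed, square across the lane (end stop); 1.57: parallel to the lane, pointing away from the socket; 2.5: open end stop. Starts partly across the lane; stays where left. An aluminium bar 12 mm thick, reaching 83 mm from the pivot, 15 to 41 mm above the desk.
- retainer_peg (a point): Top of the upright black peg near the arm's free end, 14 mm in diameter, 76 mm from the pivot axis, rising from the bar to 58 mm above the desk.
- pack: Light grey loose battery pack, a block 100 (x) by 90 (y) by 48 (z) mm, plug-end corners rounded 8 mm, 0.5 kg, too wide to grasp: push it. Origin: mid-underside. x points to the plug, a black nose in mid-end, z 12 to 36 mm: 40 mm wide from x = 50 to 66, 33 wide to its tip at x = 76. Home, its end face meets the socket face: origin at x = -50, y = 0 in the dock's frame, same yaw.
- gel: Bystander: white gel pump bottle, 76 mm in diameter, 184 mm high, origin at the centre of its underside.
- gloves: Bystander: glove box 120 by 230 by 75 mm, origin at the centre of its underside.
- vials: Bystander: pink tray of vials 150 by 220 by 51 mm, origin at the centre of its underside.
There are look-alikes about, which are no part of the job. Of the things that look like the pack, take the one that is farthest to the robot's left at the start.

How it is judged:
By the outcome, as a careful person would: the job done as asked, in the order asked, and still so for the second after the job is handed in, with the robot touching nothing.
It also fails if it takes over 70 s, if anything falls off the work surface, if the arm or the gripper's body presses on something with over 40 N, if the wrist force passes 120 N, or if a joint passes its speed limit or range.

## Working session

There is one attempt and no reset: what is moved stays moved. The work goes in short steps, Python scripts to look and compute and a shell command to move; the robot and the scene stay as the last step left them, time stands still between calls to the robot, and variables do not carry over. Pictures are saved under pics/ and viewed, at most 10 in all, crops included, and the job is handed in when it is done.

```bash
mkdir -p pics; ls
python3 - <<'E'
from plant import env
import cv2,numpy as np
for n in("scene","side"):
    d=env.get_image(n);cv2.imwrite(f"pics/{n}0.png",d["color"][:,:,::-1]);np.savez(f"{n}0.npz",**d)
    print(n,d["K"].tolist(),(-d["R"].T@d["t"]).round(3),d["R"].round(2).tolist())
o=env.observe();print(o["t"],o["eef_pos"],o["ee_rot"])
E
```

```text
pics
scene [[438.91176148324126, 0.0, 310.08869777317693], [0.0, 438.91176148324126, 245.1772984826982], [0.0, 0.0, 1.0]] [1.203 0.578 0.818] [[-0.66, 0.75, -0.01], [0.49, 0.42, -0.76], [-0.56, -0.51, -0.65]]
side [[616.9717403616572, 0.0, 315.2085170344503], [0.0, 616.9717403616572, 235.0971590566601], [0.0, 0.0, 1.0]] [0.363 1.244 1.263] [[-0.99, -0.14, 0.01], [-0.1, 0.67, -0.74], [0.1, -0.73, -0.67]]
0.1 [0.24241004 0.52077531 0.24746643] [-3.13974713e+00 -2.09455391e-04  2.70578712e+00]
```

View pics/scene0.png

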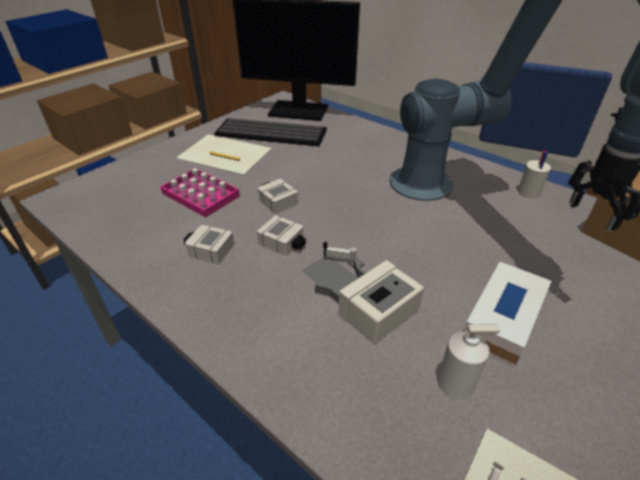

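View pics/side0.png

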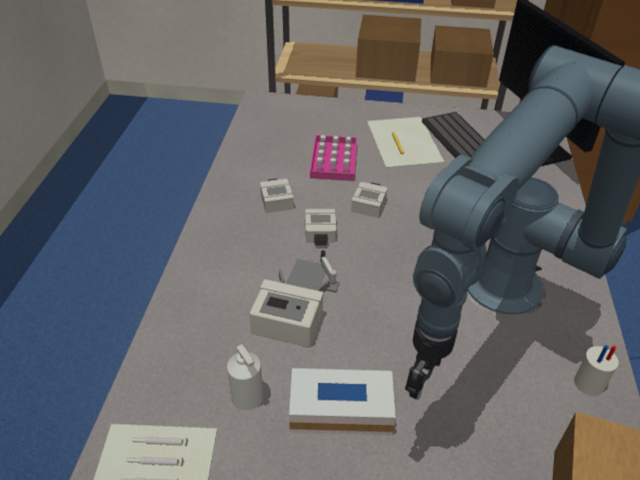

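Scene view: three pack-like blocks at (277,193), (281,235) and (209,242), with the dock at (381,300) and the arm peg near (325,245). In the side view the blocks are at (369,198), (321,223) and (277,195). The middle one has its plug toward the dock and appears to be the farthest to the left (+y). I'll check that by ray casting and with an enlarged crop.

```bash
cat > h.py <<'E'
import numpy as np,cv2
def ray(d,u,v,z):
    R,t,K=d["R"],d["t"],d["K"];c=-R.T@t
    w=R.T@np.linalg.inv(K)@np.array([u,v,1.]);return c+w*(z-c[2])/w[2]
def proj(d,X):
    p=d["K"]@(d["R"]@np.asarray(X)+d["t"]);return p[:2]/p[2]
E
python3 - <<'E'
from h import *
s=np.load("side0.npz");c=np.load("scene0.npz")
for n,a,b in(("A",(277,190),(209,236)),("B",(321,217),(281,229)),("C",(369,193),(277,188))):
    print(n,ray(s,*a,.048).round(3),ray(c,*b,.048).round(3))
def crop(d,x0,y0,x1,y1,k,n): cv2.imwrite(n,cv2.resize(d["color"][y0:y1,x0:x1,::-1],None,fx=k,fy=k,interpolation=cv2.INTER_CUBIC))
crop(s,230,170,390,350,3.3,"pics/sc.png")
crop(c,170,170,430,345,3,"pics/cc.png")
E
```

```text
A [ 0.688 -0.266  0.048] [ 0.69  -0.271  0.048]
B [ 0.533 -0.158  0.048] [ 0.537 -0.14   0.048]
C [ 0.398 -0.296  0.048] [ 0.395 -0.298  0.048]
```

View pics/sc.png

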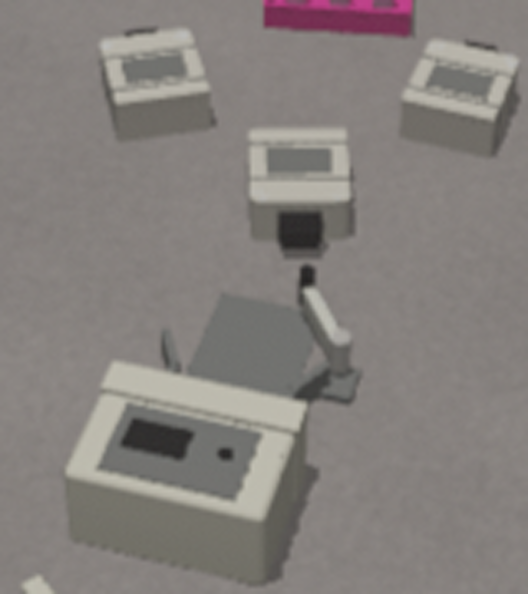

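View pics/cc.png

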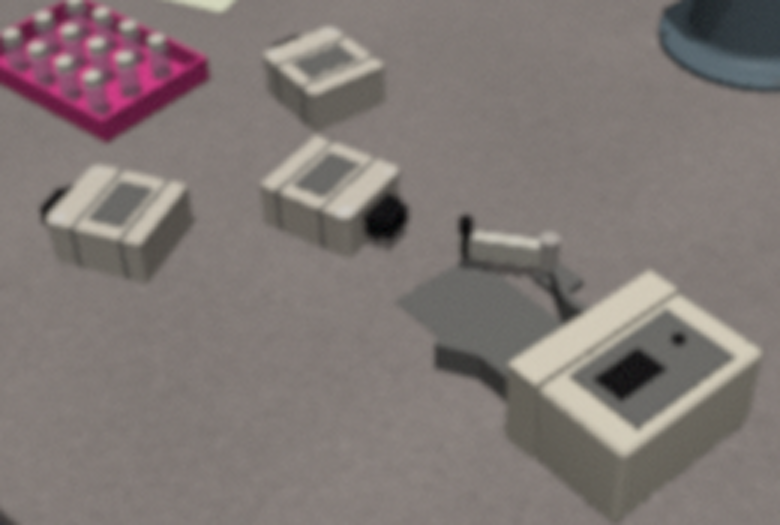

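Candidates in side-view pixels: A (277,195) at y=-0.27, B (321,223) at y=-0.15, C (369,198) at y=-0.30. B is farthest to the robot's left, and the crops confirm its black plug faces the dock. Next I'll work out the poses from the corners.

Run:
```python
from h import *
s=np.load("side0.npz");c=np.load("scene0.npz")
S=lambda p,z:ray(s,230+p[0]/3.3,170+p[1]/3.3,z)[:2]
C=lambda p,z:ray(c,170+p[0]/3,170+p[1]/3,z)[:2]
def rep(n,P):
    P=np.array(P);e=[np.linalg.norm(P[i]-P[(i+1)%4]) for i in range(4)]
    ax=(P[2]+P[3]-P[0]-P[1]);print(n,P.round(3).tolist(),"mid",P.mean(0).round(4),"edges",np.round(e,3),"yaw",np.arctan2(ax[1],ax[0]).round(3))
# order: entry-side left(robot side?) -> 0,1 rear edge, 2,3 front
rep("dock side",[S(p,.085) for p in((107,362),(308,405),(265,520),(68,475))])
rep("dock scene",[C(p,.085) for p in((508,362),(650,270),(760,352),(625,457))])
rep("pack side",[S(p,.048) for p in((248,130),(347,130),(352,203),(249,203))])
rep("pack scene",[C(p,.048) for p in((262,187),(320,135),(400,165),(345,215))])
print("peg",S((307,268),.058),C((466,219),.058),"post",S((341,335),.048),C((549,238),.048))
```

```text
dock side [[0.645, 0.158], [0.482, 0.179], [0.498, 0.297], [0.651, 0.277]] mid [0.5689 0.2279] edges [0.165 0.119 0.154 0.119] yaw 1.48
dock scene [[0.644, 0.156], [0.487, 0.179], [0.51, 0.296], [0.662, 0.277]] mid [0.5758 0.227 ] edges [0.159 0.119 0.154 0.122] yaw 1.4
pack side [[0.585, -0.186], [0.494, -0.2], [0.478, -0.1], [0.569, -0.086]] mid [ 0.5317 -0.1428] edges [0.092 0.101 0.092 0.101] yaw 1.733
pack scene [[0.591, -0.18], [0.498, -0.196], [0.482, -0.104], [0.57, -0.093]] mid [ 0.5352 -0.1434] edges [0.095 0.093 0.088 0.09 ] yaw 1.774
peg [ 0.50569499 -0.00075211] [0.51126737 0.00223354] post [0.46834993 0.06429302] [0.47410703 0.06750069]
```

```bash
cat >> h.py <<'E'
O=np.array([.564,.168]);YD=1.437
def D2W(x,y,o=None,yd=None):
    o=O if o is None else o;yd=YD if yd is None else yd
    c,s=np.cos(yd),np.sin(yd);return o+np.array([c*x-s*y,s*x+c*y])/1000
def plan(wps):
    """wps: (x,y,z,yaw) world; prints tool shifts cm and turns, from current pose (turn applied alone, sign az)"""
    from plant import env
    o=env.observe();p=np.array(o["eef_pos"]);yw=o["ee_rot"][2]
    print("t",round(o["t"],2),"at",p.round(4),np.round(o["ee_rot"],3))
    for x,y,z,w in wps:
        d=np.array([x,y,z])-p;c,s=np.cos(yw),np.sin(yw)
        print("cm tool",np.round(100*np.array([c*d[0]+s*d[1],s*d[0]-c*d[1],-d[2]]),2),"az",round(-(w-yw),3),"len",round(np.linalg.norm(d)*100,1))
        p=np.array([x,y,z]);yw=w
def wray(T,K,pos,rot,u,v,z):
    from scipy.spatial.transform import Rotation as R
    Rw=R.from_euler("xyz",rot).as_matrix();M=np.eye(4);M[:3,:3]=Rw;M[:3,3]=pos;M=M@T
    w=M[:3,:3]@np.linalg.inv(K)@np.array([u,v,1.]);return M[:3,3]+w*(z-M[2,3])/w[2]
E
python3 -m creep '[{"x":-3.2,"y":-2.25,"grip":1},{"x":-3.2,"y":-2.25,"grip":1},{"x":-3.2,"y":-2.25,"grip":1},{"x":-3.2,"y":-2.25,"grip":1},{"x":-3.2,"y":-2.25,"grip":1},{"x":-3.2,"y":-2.25,"grip":1},{"x":-3.2,"y":-2.25,"grip":1},{"x":-3.2,"y":-2.25,"grip":1},{"x":-3.2,"y":-2.25,"grip":1},{"x":-3.2,"y":-2.25,"grip":1}]'
```

```text
schema error: expected keys x, y, z, ax, ay, az, grip
```

```bash
python3 -m creep '[{"x":-3.2,"y":-2.25,"z":0,"ax":0,"ay":0,"az":0,"grip":1},{"x":-3.2,"y":-2.25,"z":0,"ax":0,"ay":0,"az":0,"grip":1},{"x":-3.2,"y":-2.25,"z":0,"ax":0,"ay":0,"az":0,"grip":1},{"x":-3.2,"y":-2.25,"z":0,"ax":0,"ay":0,"az":0,"grip":1},{"x":-3.2,"y":-2.25,"z":0,"ax":0,"ay":0,"az":0,"grip":1},{"x":-3.2,"y":-2.25,"z":0,"ax":0,"ay":0,"az":0,"grip":1},{"x":-3.2,"y":-2.25,"z":0,"ax":0,"ay":0,"az":0,"grip":1},{"x":-3.2,"y":-2.25,"z":0,"ax":0,"ay":0,"az":0,"grip":1},{"x":-3.2,"y":-2.25,"z":0,"ax":0,"ay":0,"az":0,"grip":1},{"x":-3.2,"y":-2.25,"z":0,"ax":0,"ay":0,"az":0,"grip":1}]'
python3 - <<'E'
from h import *
x,y=D2W(-132,21);plan([(x,y,.25,2.706)])
E
```

```text
t: 0.93
eef_pos: [0.4381, 0.1804, 0.248]
ee_rot: [-3.141, -0.001, 2.706]
force: [0.8, 0.4, 0.3]
grip_width: 0.0
grasp_force: 0.0
t 0.93 at [0.4381 0.1804 0.248 ] [-3.141e+00 -1.000e-03  2.706e+00]
cm tool [-13.86  -9.03  -0.2 ] az -0.0 len 16.5
```

```bash
python3 -m creep '[{"x":-3.2,"y":-2.1,"z":0,"ax":0,"ay":0,"az":0,"grip":1},{"x":-3.2,"y":-2.1,"z":0,"ax":0,"ay":0,"az":0,"grip":1},{"x":-3.2,"y":-2.1,"z":0,"ax":0,"ay":0,"az":0,"grip":1},{"x":-3.2,"y":-2.1,"z":0,"ax":0,"ay":0,"az":0,"grip":1},{"x":-1,"y":-0.6,"z":0,"ax":0,"ay":0,"az":0,"grip":1},{"x":0,"y":0,"z":0,"ax":0,"ay":0,"az":0,"grip":1}]'
python3 - <<'E'
from h import *
from plant import env
o=env.observe();d=env.get_image("wrist");print(o["eef_pos"],o["ee_rot"])
cv2.imwrite("pics/w1.png",d["color"][:,:,::-1]);np.savez("w1.npz",K=d["K"],T=d["T_tool_cam"],pos=o["eef_pos"],rot=o["ee_rot"],color=d["color"])
E
```

```text
t: 1.43
eef_pos: [0.5263, 0.0397, 0.2476]
ee_rot: [-3.141, -0.0, 2.701]
force: [0.3, -0.2, 0.4]
grip_width: 0.003
grasp_force: 0.0
[0.52625034 0.03973826 0.2475572 ] [-3.14104539e+00 -1.08831291e-04  2.70128388e+00]
```

View pics/w1.png

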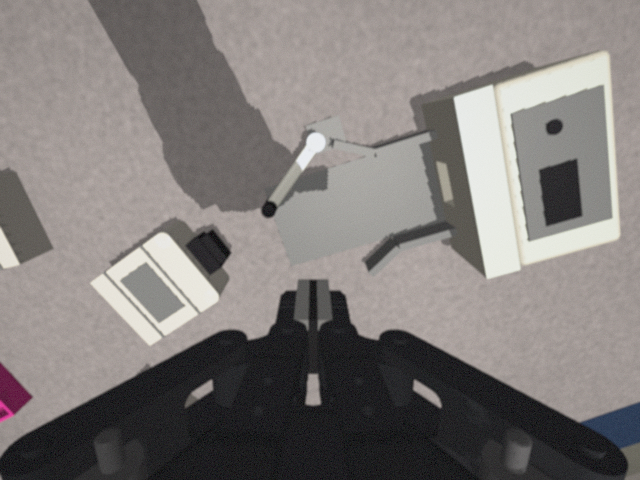

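The wrist view from above is clear. Peg at (269,209), post at (316,142), dock top corners at (454,97), (488,278), (620,237), (608,52), and pack top corners at (91,283), (161,232), (219,298), (152,345).

Run:
```python
from h import *
d=np.load("w1.npz")
W=lambda u,v,z:wray(d["T"],d["K"],d["pos"],d["rot"],u,v,z)[:2]
def rep(n,P):
    P=np.array(P);e=[np.linalg.norm(P[i]-P[(i+1)%4]) for i in range(4)]
    ax=(P[2]+P[3]-P[0]-P[1]);lt=P[0]+P[3]-P[1]-P[2];print(n,P.round(3).tolist(),"mid",P.mean(0).round(4),"edges",np.round(e,3),"yaw",np.arctan2(ax[1],ax[0]).round(3),(np.arctan2(lt[1],lt[0])-np.pi/2).round(3))
rep("dock",[W(u,v,.085) for u,v in((454,97),(488,278),(620,237),(608,52))])
rep("pack",[W(u,v,.048) for u,v in((91,283),(152,345),(219,298),(161,232))])
post,peg=W(316,142,.048),W(269,209,.058);print("post",post,"peg",peg,np.linalg.norm(post-peg),"post pred",D2W(-112,78))
for w in [(454,97),(488,278)]:print(W(*w,.085))
```

```text
dock [[0.485, 0.179], [0.644, 0.158], [0.655, 0.273], [0.504, 0.293]] mid [0.572  0.2258] edges [0.16  0.116 0.152 0.116] yaw 1.439 1.438
pack [[0.5, -0.2], [0.589, -0.183], [0.57, -0.09], [0.484, -0.105]] mid [ 0.5357 -0.1445] edges [0.09  0.095 0.088 0.095] yaw 1.75 -4.531
post [0.47142399 0.06756901] peg [0.50700554 0.00266713] 0.07401554937594469 post pred [0.4717566  0.06740599]
[0.48502192 0.17892678]
[0.64365036 0.15786997]
```

```bash
python3 -m creep '[{"x":0,"y":0,"z":4,"ax":0,"ay":0,"az":0,"grip":1},{"x":0,"y":0,"z":4,"ax":0,"ay":0,"az":0,"grip":1},{"x":0,"y":0,"z":4,"ax":0,"ay":0,"az":0,"grip":1},{"x":0,"y":0,"z":4,"ax":0,"ay":0,"az":0,"grip":1},{"x":0,"y":0,"z":3,"ax":0,"ay":0,"az":0,"grip":1},{"x":0,"y":0,"z":1.8,"ax":0,"ay":0,"az":0,"grip":1},{"x":0,"y":0,"z":0,"ax":0,"ay":0,"az":0,"grip":1}]'
python3 - <<'E'
from h import *
plan([(*D2W(x,y),.04,2.701) for x,y in((-155,46),(-165,64),(-164,91),(-160,100),(-150,75))])
E
```

```text
t: 2.07
eef_pos: [0.5197, 0.0443, 0.0361]
ee_rot: [-3.138, -0.009, 2.708]
force: [-0.6, 0.2, -0.9]
grip_width: 0.005
grasp_force: 0.0
t 2.07 at [0.5197 0.0443 0.0361] [-3.138 -0.009  2.708]
cm tool [ 0.99 -3.07 -0.39] az 0.007 len 3.3
cm tool [ 1.41 -1.5  -0.  ] az -0.0 len 2.1
cm tool [ 2.6  -0.72 -0.  ] az -0.0 len 2.7
cm tool [ 0.98  0.11 -0.  ] az -0.0 len 1.0
cm tool [-2.08  1.71 -0.  ] az -0.0 len 2.7
```

```bash
python3 -m creep '[{"x":0.33,"y":-1.0,"z":0,"ax":0,"ay":0,"az":0,"grip":1},{"x":0.33,"y":-1.0,"z":0,"ax":0,"ay":0,"az":0,"grip":1},{"x":0.33,"y":-1.0,"z":0,"ax":0,"ay":0,"az":0,"grip":1},{"x":0.7,"y":-0.75,"z":0,"ax":0,"ay":0,"az":0,"grip":1},{"x":0.7,"y":-0.75,"z":0,"ax":0,"ay":0,"az":0,"grip":1},{"x":0.9,"y":-0.25,"z":0,"ax":0,"ay":0,"az":0,"grip":1},{"x":0.9,"y":-0.25,"z":0,"ax":0,"ay":0,"az":0,"grip":1},{"x":0.8,"y":-0.2,"z":0,"ax":0,"ay":0,"az":0,"grip":1},{"x":0.9,"y":0,"z":0,"ax":0,"ay":0,"az":0,"grip":1},{"x":0,"y":0,"z":0,"ax":0,"ay":0,"az":0,"grip":1}]'
python3 - <<'E'
from h import *
plan([(*D2W(x,y),.04,2.701) for x,y in((-160,100),(-150,75))])
E
```

```text
t: 2.9
eef_pos: [0.4473, 0.0208, 0.0403]
ee_rot: [-3.141, -0.002, 2.706]
force: [-0.3, 0.1, 0.3]
grip_width: -0.004
grasp_force: 0.1
t 2.9 at [0.4473 0.0208 0.0403] [-3.141e+00 -2.000e-03  2.706e+00]
cm tool [0.42 0.02 0.03] az 0.005 len 0.4
cm tool [-2.08  1.71 -0.  ] az -0.0 len 2.7
```

```bash
python3 -m creep '[{"x":-1.5,"y":1.3,"z":0,"ax":0,"ay":0,"az":0,"grip":1},{"x":-0.8,"y":0.6,"z":-1,"ax":0,"ay":0,"az":0,"grip":1},{"x":0,"y":0,"z":-4,"ax":0,"ay":0,"az":0.12,"grip":1},{"x":0,"y":0,"z":-4,"ax":0,"ay":0,"az":0.12,"grip":1},{"x":0,"y":0,"z":-4,"ax":0,"ay":0,"az":0.12,"grip":1},{"x":0,"y":0,"z":-4,"ax":0,"ay":0,"az":0.12,"grip":0},{"x":0,"y":0,"z":-4,"ax":0,"ay":0,"az":0.12,"grip":-0.4},{"x":0,"y":0,"z":0,"ax":0,"ay":0,"az":0.12,"grip":-0.4},{"x":0,"y":0,"z":0,"ax":0,"ay":0,"az":0.12,"grip":-0.4},{"x":0,"y":0,"z":0,"ax":0,"ay":0,"az":0.1,"grip":-0.4}]'
python3 - <<'E'
from h import *
from plant import env
s=np.load("side0.npz");print("tray near edge",ray(s,311,176,0),ray(s,355,179,0))
o=env.observe();d=env.get_image("wrist");print(o["eef_pos"],o["ee_rot"],o["grip_width"])
cv2.imwrite("pics/w2.png",d["color"][:,:,::-1])
plan([(.5516,-.231,.24,1.75)])
E
```

```text
t: 3.73
eef_pos: [0.4783, 0.028, 0.2508]
ee_rot: [3.142, -0.0, 1.761]
force: [-0.2, 0.4, -0.3]
grip_width: 0.696
grasp_force: 0.0
tray near edge [ 0.60122489 -0.41906802  0.        ] [ 0.45201585 -0.42536562  0.        ]
[0.47825189 0.02800288 0.25081624] [ 3.14150758e+00 -1.31066261e-04  1.76087944e+00] 0.6955568385402212
t 3.78 at [0.4778 0.028  0.2502] [-3.14  -0.     1.758]
cm tool [-26.82   2.42   1.02] az 0.008 len 27.0
```

View pics/w2.png

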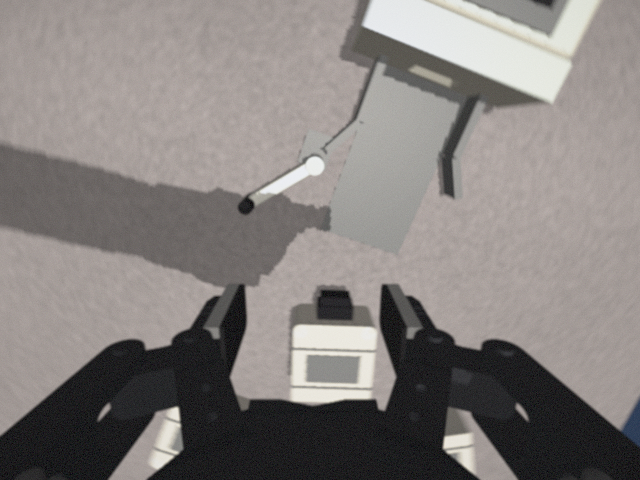

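The retaining arm (245,205)–(315,165) now points away from the lane, so the lane is clear. The pack lies ahead at (333,360), square to the gripper.

```bash
python3 -m creep '[{"x":-3.9,"y":0.35,"z":0,"ax":0,"ay":0,"az":0,"grip":-0.4},{"x":-3.9,"y":0.35,"z":0,"ax":0,"ay":0,"az":0,"grip":-0.4},{"x":-3.9,"y":0.35,"z":0,"ax":0,"ay":0,"az":0,"grip":-0.4},{"x":-3.9,"y":0.35,"z":0,"ax":0,"ay":0,"az":0,"grip":-0.4},{"x":-3.9,"y":0.35,"z":0,"ax":0,"ay":0,"az":0,"grip":-0.4},{"x":-3.9,"y":0.35,"z":0,"ax":0,"ay":0,"az":0,"grip":-0.4},{"x":-3.4,"y":0.3,"z":0,"ax":0,"ay":0,"az":0,"grip":-0.4},{"x":0,"y":0,"z":0,"ax":0,"ay":0,"az":0,"grip":-0.4}]' | head -2
python3 - <<'E'
from h import *
plan([(.5516,-.231,.03,1.75)])
from plant import env
o=env.observe();d=env.get_image("wrist")
T=d["T_tool_cam"];cv2.imwrite("pics/w3.png",d["color"][:,:,::-1])
W=lambda u,v,z:wray(T,d["K"],o["eef_pos"],o["ee_rot"],u,v,z)[:2]
# pack top outline by brightness
g=cv2.cvtColor(d["color"],cv2.COLOR_RGB2HSV);m=((g[...,2]>190)&(g[...,1]<60)).astype(np.uint8)
cs,_=cv2.findContours(m,cv2.RETR_EXTERNAL,cv2.CHAIN_APPROX_NONE)
for c in sorted(cs,key=cv2.contourArea)[-4:]:
    b=cv2.boxPoints(cv2.minAreaRect(c));print(cv2.contourArea(c),b.round().tolist(),[W(*p,.048).round(3).tolist() for p in b])
E
```

```text
t: 4.45
eef_pos: [0.5544, -0.2361, 0.2483]
t 4.45 at [ 0.5544 -0.2361  0.2483] [-3.140e+00  1.000e-03  1.763e+00]
cm tool [ 0.55 -0.18 21.83] az 0.013 len 21.8
2083.5 [[261.0, 159.0], [262.0, 137.0], [361.0, 139.0], [361.0, 162.0]] [[0.499, -0.201], [0.496, -0.181], [0.585, -0.166], [0.589, -0.186]]
3863.0 [[394.0, 243.0], [488.0, 228.0], [495.0, 271.0], [401.0, 286.0]] [[0.639, -0.257], [0.725, -0.224], [0.747, -0.265], [0.659, -0.301]]
3874.5 [[259.0, 74.0], [260.0, 35.0], [368.0, 39.0], [366.0, 77.0]] [[0.486, -0.13], [0.482, -0.101], [0.571, -0.086], [0.577, -0.115]]
5790.5 [[259.0, 135.0], [261.0, 76.0], [365.0, 79.0], [364.0, 138.0]] [[0.493, -0.18], [0.488, -0.132], [0.577, -0.117], [0.586, -0.165]]
```

View pics/w3.png

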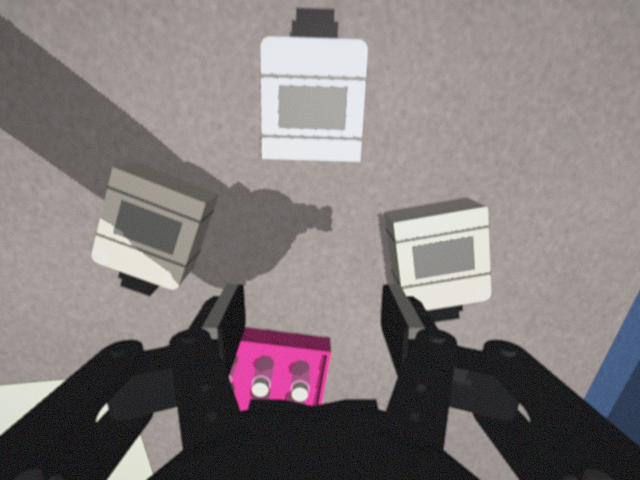

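Three blocks: target at (313,100), look-alikes at (160,225) and (440,255). The way down behind the target is free. I'll descend next.

```bash
python3 -m creep '[{"x":0,"y":-0.1,"z":4,"ax":0,"ay":0,"az":0.013,"grip":-0.4},{"x":0,"y":-0.1,"z":4,"ax":0,"ay":0,"az":0,"grip":-0.4},{"x":0,"y":0,"z":4,"ax":0,"ay":0,"az":0,"grip":-0.4},{"x":0,"y":0,"z":4,"ax":0,"ay":0,"az":0,"grip":-0.4},{"x":0,"y":0,"z":3.5,"ax":0,"ay":0,"az":0,"grip":-0.4},{"x":0,"y":0,"z":2.2,"ax":0,"ay":0,"az":0,"grip":-0.4},{"x":0,"y":0,"z":0,"ax":0,"ay":0,"az":0,"grip":-0.4},{"x":0.8,"y":0,"z":0,"ax":0,"ay":0,"az":0,"grip":-0.4},{"x":0.8,"y":0,"z":0,"ax":0,"ay":0,"az":0,"grip":-0.4},{"x":0,"y":0,"z":0,"ax":0,"ay":0,"az":0,"grip":-0.4}]'
python3 - <<'E'
from h import *
plan([(.544+.0175*.11,-.1935-.011,.03,1.75)])
E
```

```text
t: 5.33
eef_pos: [0.5501, -0.2136, 0.0355]
ee_rot: [3.139, 0.001, 1.755]
force: [-0.1, -0.1, -0.5]
grip_width: 0.698
grasp_force: 0.0
t 5.33 at [ 0.5501 -0.2136  0.0355] [3.139e+00 1.000e-03 1.755e+00]
cm tool [ 0.97 -0.24  0.55] az 0.005 len 1.1
```

```bash
python3 -m creep '[{"x":0,"y":-0.25,"z":0.5,"ax":0,"ay":0,"az":0,"grip":-0.4},{"x":0.5,"y":0,"z":0,"ax":0,"ay":0,"az":0,"grip":-0.4},{"x":0.5,"y":0,"z":0,"ax":0,"ay":0,"az":0,"grip":-0.4},{"x":0.5,"y":0,"z":0,"ax":0,"ay":0,"az":0,"grip":-0.4},{"x":0,"y":0,"z":0,"ax":0,"ay":0,"az":0,"grip":-0.4}]'
python3 -m creep '[{"x":0.8,"y":-0.17,"z":0,"ax":0,"ay":0,"az":0.03,"grip":-0.4},{"x":0.8,"y":-0.17,"z":0,"ax":0,"ay":0,"az":0.03,"grip":-0.4},{"x":0.8,"y":-0.17,"z":0,"ax":0,"ay":0,"az":0.03,"grip":-0.4},{"x":0.8,"y":-0.17,"z":0,"ax":0,"ay":0,"az":0.03,"grip":-0.4},{"x":0.8,"y":-0.17,"z":0,"ax":0,"ay":0,"az":0.03,"grip":-0.4},{"x":0.8,"y":-0.17,"z":0,"ax":0,"ay":0,"az":0.03,"grip":-0.4},{"x":0.8,"y":-0.17,"z":0,"ax":0,"ay":0,"az":0.03,"grip":-0.4},{"x":0.8,"y":-0.17,"z":0,"ax":0,"ay":0,"az":0.03,"grip":-0.4},{"x":0,"y":0,"z":0,"ax":0,"ay":0,"az":0,"grip":-0.4}]'
cat > look.py <<'E'
import sys
from h import *
from plant import env
o=env.observe();d=env.get_image("wrist");T=d["T_tool_cam"]
cv2.imwrite(sys.argv[1],d["color"][:,:,::-1])
np.savez("last.npz",K=d["K"],T=T,pos=o["eef_pos"],rot=o["ee_rot"],color=d["color"])
c,s=np.cos(1.438),np.sin(1.438);r=np.array(o["eef_pos"])[:2]-O
print("tcp in dock mm",round(1e3*(c*r[0]+s*r[1]),1),round(1e3*(-s*r[0]+c*r[1]),1),"yaw rel",round(o["ee_rot"][2]-1.438,3),"z",o["eef_pos"][2])
E
python3 look.py pics/w4.png
```

```text
t: 5.75
eef_pos: [0.5442, -0.2004, 0.0288]
ee_rot: [3.141, 0.0, 1.753]
force: [-0.0, 0.0, -0.8]
grip_width: 0.7
grasp_force: 0.0
t: 6.5
eef_pos: [0.5254, -0.1376, 0.0286]
ee_rot: [3.141, -0.0, 1.513]
force: [0.5, 0.4, -0.3]
grip_width: 0.699
grasp_force: 0.0
tcp in dock mm -308.0 -2.2 yaw rel 0.075 z 0.02859382623908412
```

View pics/w4.png

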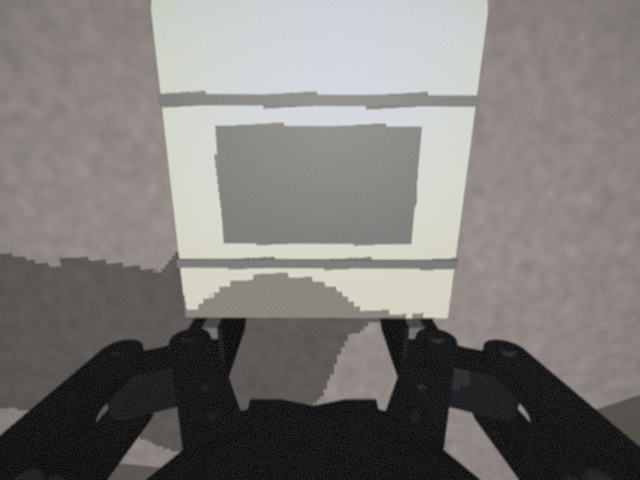

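The pack sits flush and square on both fingers, with its rear edge at (184..450, 318). I'll measure its offset from the image numerically.

```bash
cat > meas.py <<'E'
from h import *
d=np.load("last.npz")
W=lambda u,v,z:wray(d["T"],d["K"],d["pos"],d["rot"],u,v,z)[:2]
g=cv2.cvtColor(d["color"],cv2.COLOR_RGB2HSV);m=((g[...,2]>160)&(g[...,0]>15)).astype(np.uint8)
c,s=np.cos(1.438),np.sin(1.438);M=np.array([[c,s],[-s,c]])
import sys
for v in map(int,sys.argv[1:]):
    row=cv2.GaussianBlur(d["color"],(1,9),0)[v].astype(int).max(1);
    # pack lateral edges: strongest gradients left/right half
    gr=np.convolve(row,[1,1,1,-1,-1,-1],"same");l=80+np.argmax(gr[80:310]);r=320+np.argmin(gr[320:560])
    a,b=W(l,v,.048),W(r,v,.048);print(v,l,r,"width",round(1e3*np.linalg.norm(a-b),1),"mid dock",(1e3*M@((a+b)/2-O)).round(1))
for v in (318,):
    print("rear",(1e3*M@(W(317,v,.048)-O)).round(1))
E
python3 meas.py 30 60 85 200 240
```

```text
30 153 486 width 90.7 mid dock [-210.2    3.8]
60 157 482 width 90.6 mid dock [-217.6    3.2]
85 160 478 width 90.3 mid dock [-224.     2.8]
200 173 463 width 90.3 mid dock [-257.1    0.4]
240 177 458 width 90.6 mid dock [-270.2   -0.4]
rear [-298.4   -2.5]
```

```bash
python3 -m creep '[{"x":0.7,"y":-0.18,"z":0,"ax":0,"ay":0,"az":0.03,"grip":-0.4},{"x":0.7,"y":-0.18,"z":0,"ax":0,"ay":0,"az":0.03,"grip":-0.4},{"x":0.7,"y":-0.18,"z":0,"ax":0,"ay":0,"az":0.03,"grip":-0.4},{"x":0.8,"y":0,"z":0,"ax":0,"ay":0,"az":0,"grip":-0.4},{"x":0.8,"y":0,"z":0,"ax":0,"ay":0,"az":0,"grip":-0.4},{"x":0.8,"y":0,"z":0,"ax":0,"ay":0,"az":0,"grip":-0.4},{"x":0.8,"y":0,"z":0,"ax":0,"ay":0,"az":0,"grip":-0.4},{"x":0.8,"y":0,"z":0,"ax":0,"ay":0,"az":0,"grip":-0.4},{"x":0.8,"y":0,"z":0,"ax":0,"ay":0,"az":0,"grip":-0.4},{"x":0,"y":0,"z":0,"ax":0,"ay":0,"az":0,"grip":-0.4}]'
python3 look.py pics/w5.png; python3 meas.py 30 60 200 240
```

```text
t: 7.38
eef_pos: [0.5294, -0.0674, 0.0283]
ee_rot: [3.141, -0.002, 1.425]
force: [-0.1, 0.6, -0.2]
grip_width: 0.699
grasp_force: 0.0
tcp in dock mm -237.9 3.2 yaw rel -0.013 z 0.02828371630520948
30 152 485 width 90.7 mid dock [-140.     0.7]
60 156 481 width 90.5 mid dock [-147.4    0.8]
200 172 463 width 90.5 mid dock [-186.9    1.4]
240 177 458 width 90.4 mid dock [-200.     1.5]
rear [-228.2    1.9]
```

```bash
python3 -m creep '[{"x":0.8,"y":0,"z":0,"ax":0,"ay":0,"az":0,"grip":-0.4},{"x":0.8,"y":0,"z":0,"ax":0,"ay":0,"az":0,"grip":-0.4},{"x":0.8,"y":0,"z":0,"ax":0,"ay":0,"az":0,"grip":-0.4},{"x":0.8,"y":0,"z":0,"ax":0,"ay":0,"az":0,"grip":-0.4},{"x":0.8,"y":0.05,"z":0,"ax":0,"ay":0,"az":-0.013,"grip":-0.4},{"x":0.8,"y":0,"z":0,"ax":0,"ay":0,"az":0,"grip":-0.4},{"x":0.6,"y":0,"z":0,"ax":0,"ay":0,"az":0,"grip":-0.4},{"x":0,"y":0,"z":0,"ax":0,"ay":0,"az":0,"grip":-0.4}]'
python3 look.py pics/w6.png; python3 meas.py 200 240 280
```

```text
t: 8.1
eef_pos: [0.5373, -0.0142, 0.0282]
ee_rot: [-3.141, -0.002, 1.438]
force: [-0.4, -0.3, -0.1]
grip_width: 0.703
grasp_force: 0.0
tcp in dock mm -184.1 2.4 yaw rel -0.0 z 0.028185278651189583
200 173 465 width 90.7 mid dock [-133.1    0.8]
240 178 460 width 90.6 mid dock [-146.2    0.7]
280 182 454 width 90.5 mid dock [-160.1    1. ]
rear [-174.4    1.3]
```

```bash
python3 -m creep '[{"x":0.7,"y":0,"z":0,"ax":0,"ay":0,"az":0,"grip":-0.4},{"x":0.7,"y":0,"z":0,"ax":0,"ay":0,"az":0,"grip":-0.4},{"x":0.7,"y":0.03,"z":0,"ax":0,"ay":0,"az":0,"grip":-0.4},{"x":0.7,"y":0.03,"z":0,"ax":0,"ay":0,"az":0,"grip":-0.4},{"x":0.7,"y":0,"z":0,"ax":0,"ay":0,"az":0,"grip":-0.4},{"x":0.7,"y":0,"z":0,"ax":0,"ay":0,"az":0,"grip":-0.4},{"x":0.7,"y":0,"z":0,"ax":0,"ay":0,"az":0,"grip":-0.4},{"x":0.6,"y":0,"z":0,"ax":0,"ay":0,"az":0,"grip":-0.4},{"x":0.5,"y":0,"z":0,"ax":0,"ay":0,"az":0,"grip":-0.4},{"x":0,"y":0,"z":0,"ax":0,"ay":0,"az":0,"grip":-0.4}]'
python3 look.py pics/w7.png; python3 meas.py 200 240 280
```

```text
t: 8.98
eef_pos: [0.5462, 0.0448, 0.0283]
ee_rot: [3.142, -0.002, 1.437]
force: [0.3, 0.2, -0.1]
grip_width: 0.703
grasp_force: 0.0
tcp in dock mm -124.5 1.4 yaw rel -0.001 z 0.028331351648332757
200 172 463 width 90.5 mid dock [-73.5   0.2]
240 176 458 width 90.7 mid dock [-86.6   0.3]
280 181 453 width 90.6 mid dock [-100.6    0.3]
rear [-114.9    0.3]
```

```bash
python3 -m creep '[{"x":0.4,"y":0,"z":0,"ax":0,"ay":0,"az":0,"grip":-0.4},{"x":0.4,"y":0,"z":0,"ax":0,"ay":0,"az":0,"grip":-0.4},{"x":0.3,"y":0,"z":0,"ax":0,"ay":0,"az":0,"grip":-0.4},{"x":0.1,"y":0,"z":0,"ax":0,"ay":0,"az":0,"grip":-0.4},{"x":0.1,"y":0,"z":0,"ax":0,"ay":0,"az":0,"grip":-0.4},{"x":0,"y":0,"z":0,"ax":0,"ay":0,"az":0,"grip":-0.4}]'
python3 -m creep '[{"x":0.05,"y":0,"z":0,"ax":0,"ay":0,"az":0,"grip":-0.4},{"x":0.05,"y":0,"z":0,"ax":0,"ay":0,"az":0,"grip":-0.4},{"x":0.05,"y":0,"z":0,"ax":0,"ay":0,"az":0,"grip":-0.4},{"x":0,"y":0,"z":0,"ax":0,"ay":0,"az":0,"grip":-0.4}]'
python3 look.py pics/w8.png; python3 meas.py 200 240 280
```

```text
t: 9.53
eef_pos: [0.5478, 0.0562, 0.0283]
ee_rot: [3.142, -0.0, 1.436]
force: [-0.3, -2.0, 0.6]
grip_width: 0.698
grasp_force: 1.3
t: 9.87
eef_pos: [0.5479, 0.0576, 0.0283]
ee_rot: [3.142, -0.0, 1.436]
force: [-1.5, -3.2, 1.0]
grip_width: 0.701
grasp_force: 1.7
tcp in dock mm -111.6 1.3 yaw rel -0.002 z 0.028316396027158817
200 172 463 width 90.4 mid dock [-60.6   0.1]
240 176 458 width 90.6 mid dock [-73.6   0.2]
280 181 453 width 90.6 mid dock [-87.6   0.2]
rear [-101.9    0.2]
```

```bash
for i in 1 2; do python3 -m creep '[{"x":0.05,"y":0,"z":0,"ax":0,"ay":0,"az":0,"grip":-0.4},{"x":0.05,"y":0,"z":0,"ax":0,"ay":0,"az":0,"grip":-0.4},{"x":0,"y":0,"z":0,"ax":0,"ay":0,"az":0,"grip":-0.4}]' | sed -n 2,4p; done
python3 look.py pics/w9.png; python3 meas.py 200 240 280
```

```text
eef_pos: [0.548, 0.0581, 0.0283]
ee_rot: [3.141, 0.001, 1.436]
force: [0.2, -5.7, 1.8]
eef_pos: [0.548, 0.0581, 0.0284]
ee_rot: [3.142, 0.003, 1.435]
force: [-1.3, -7.9, 1.9]
tcp in dock mm -111.1 1.3 yaw rel -0.003 z 0.028360409732321252
200 171 463 width 90.6 mid dock [-59.9   0.2]
240 176 459 width 90.9 mid dock [-73.    0.1]
280 181 453 width 90.5 mid dock [-87.    0.2]
rear [-101.3    0.2]
```

```bash
for i in 1 2 3; do python3 -m creep '[{"x":0.1,"y":0,"z":0,"ax":0,"ay":0,"az":0,"grip":-0.4},{"x":0.1,"y":0,"z":0,"ax":0,"ay":0,"az":0,"grip":-0.4},{"x":0,"y":0,"z":0,"ax":0,"ay":0,"az":0,"grip":-0.4}]' | sed -n 2,4p; done
python3 look.py pics/w10.png; python3 meas.py 200 240 280
```

```text
eef_pos: [0.5478, 0.0582, 0.0284]
ee_rot: [-3.141, 0.008, 1.434]
force: [-2.0, -14.6, 4.2]
eef_pos: [0.5477, 0.0582, 0.0284]
ee_rot: [-3.141, 0.012, 1.433]
force: [-5.0, -19.7, 4.7]
eef_pos: [0.5477, 0.0582, 0.0285]
ee_rot: [-3.141, 0.017, 1.432]
force: [-4.6, -26.1, 6.1]
tcp in dock mm -111.0 1.6 yaw rel -0.006 z 0.02845770205032283
200 170 464 width 90.7 mid dock [-59.5   0.4]
240 175 459 width 90.8 mid dock [-72.5   0.4]
280 180 453 width 90.7 mid dock [-86.6   0.6]
rear [-100.9    0.5]
```

View pics/w10.png

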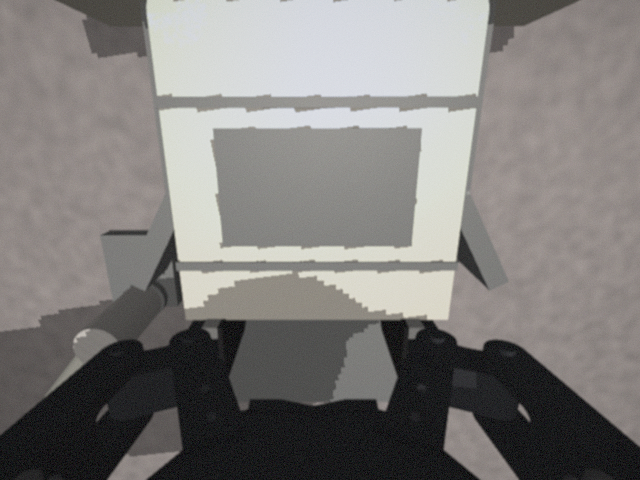

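The pack has hit a hard stop: 26 N and no further motion, rear at -100 mm, square and centred. It is home. The arm's post is at left (95,345), clear of it. Next I'll back off, lift and go round behind the arm.

```bash
python3 -m creep '[{"x":-0.6,"y":0,"z":0,"ax":0,"ay":0,"az":0,"grip":-0.4},{"x":-1.5,"y":0,"z":0,"ax":0,"ay":0,"az":0,"grip":-0.4},{"x":-3,"y":0,"z":0,"ax":0,"ay":0,"az":0,"grip":-0.4},{"x":0,"y":0,"z":-4,"ax":0,"ay":0,"az":0,"grip":-0.4},{"x":0,"y":0,"z":-4,"ax":0,"ay":0,"az":0,"grip":1},{"x":0,"y":0,"z":-4,"ax":0,"ay":0,"az":0,"grip":1},{"x":0,"y":0,"z":-4,"ax":0,"ay":0,"az":0,"grip":1},{"x":0,"y":0,"z":-4,"ax":0,"ay":0,"az":0,"grip":1},{"x":0,"y":0,"z":0,"ax":0,"ay":0,"az":0,"grip":1}]'
python3 look.py pics/w11.png
python3 - <<'E'
from h import *
import h
h.YD=1.438
d=np.load("last.npz")
W=lambda u,v,z:wray(d["T"],d["K"],d["pos"],d["rot"],u,v,z)[:2]
g=d["color"].astype(int).max(2).astype(np.uint8)
from plant import env
cs,_=cv2.findContours((g<45).astype(np.uint8),cv2.RETR_EXTERNAL,cv2.CHAIN_APPROX_NONE)
c,s=np.cos(1.438),np.sin(1.438);M=np.array([[c,s],[-s,c]])
for k in cs:
    if 40<cv2.contourArea(k)<1500:
        m=cv2.moments(k);u,v=m["m10"]/m["m00"],m["m01"]/m["m00"];r=1e3*M@(W(u,v,.058)-O);e=r-[-112,78]
        print("dark",round(u),round(v),cv2.contourArea(k),r.round(),"r",np.hypot(*e).round(1),"q",np.arctan2(-e[0],-e[1]).round(2))
plan([(*D2W(x,y),z,1.438) for x,y,z in((-130,144,.2),(-130,144,.042),(-160,112,.042),(-169,91,.042),(-169,70,.042),(-161,48,.042),(-147,33,.042),(-129,26,.042))])
E
```

```text
t: 12.02
eef_pos: [0.5467, 0.0158, 0.2371]
ee_rot: [3.127, -0.003, 1.437]
force: [1.5, -0.1, 0.8]
grip_width: 0.006
grasp_force: 0.0
tcp in dock mm -153.2 -3.0 yaw rel -0.001 z 0.23709801124626645
dark 174 228 66.5 [-167.  121.] r 69.4 q 2.23
t 12.07 at [0.5456 0.0158 0.2335] [ 3.131e+00 -3.000e-03  1.437e+00]
cm tool [  2.31 -14.6    3.35] az -0.001 len 15.2
cm tool [ 0.   0.  15.8] az -0.0 len 15.8
cm tool [-3.   3.2 -0. ] az -0.0 len 4.4
cm tool [-0.9  2.1 -0. ] az -0.0 len 2.3
cm tool [ 0.   2.1 -0. ] az -0.0 len 2.1
cm tool [ 0.8  2.2 -0. ] az -0.0 len 2.3
cm tool [ 1.4  1.5 -0. ] az -0.0 len 2.1
cm tool [ 1.8  0.7 -0. ] az -0.0 len 1.9
```

```bash
python3 -m creep '[{"x":0.5,"y":-3.7,"z":0,"ax":0,"ay":0,"az":0,"grip":1},{"x":0.6,"y":-3.7,"z":0,"ax":0,"ay":0,"az":0,"grip":1},{"x":0.6,"y":-3.7,"z":0,"ax":0,"ay":0,"az":0,"grip":1},{"x":0.6,"y":-3.5,"z":0,"ax":0,"ay":0,"az":0,"grip":1},{"x":0,"y":0,"z":4,"ax":0,"ay":0,"az":0,"grip":1},{"x":0,"y":0,"z":4,"ax":0,"ay":0,"az":0,"grip":1},{"x":0,"y":0,"z":4,"ax":0,"ay":0,"az":0,"grip":1},{"x":0,"y":0,"z":4,"ax":0,"ay":0,"az":0,"grip":1},{"x":0,"y":0,"z":3,"ax":0,"ay":0,"az":0,"grip":1},{"x":0,"y":0,"z":0,"ax":0,"ay":0,"az":0,"grip":1}]'
python3 - <<'E'
from h import *
import h
h.YD=1.438
plan([(*D2W(x,y),z,1.438) for x,y,z in((-130,144,.042),(-160,112,.042))])
E
```

```text
t: 12.9
eef_pos: [0.3939, 0.0582, 0.0326]
ee_rot: [-3.129, -0.0, 1.436]
force: [-1.2, -0.6, 0.1]
grip_width: -0.001
grasp_force: 0.0
t 12.9 at [0.3939 0.0582 0.0326] [-3.129 -0.     1.436]
cm tool [ 0.13  1.01 -0.94] az -0.002 len 1.4
cm tool [-3.   3.2 -0. ] az -0.0 len 4.4
```

```bash
python3 -m creep '[{"x":0,"y":0,"z":-0.5,"ax":0,"ay":0,"az":0,"grip":1},{"x":-0.7,"y":1,"z":0,"ax":0,"ay":0,"az":0,"grip":1},{"x":-0.8,"y":1,"z":0,"ax":0,"ay":0,"az":0,"grip":1},{"x":-0.7,"y":1,"z":0,"ax":0,"ay":0,"az":0,"grip":1},{"x":-0.8,"y":1,"z":0,"ax":0,"ay":0,"az":0,"grip":1},{"x":-0.4,"y":1,"z":0,"ax":0,"ay":0,"az":0,"grip":1},{"x":-0.4,"y":1.1,"z":0,"ax":0,"ay":0,"az":0,"grip":1},{"x":0,"y":1,"z":0,"ax":0,"ay":0,"az":0,"grip":1},{"x":0,"y":1.1,"z":0,"ax":0,"ay":0,"az":0,"grip":1},{"x":0,"y":0,"z":0,"ax":0,"ay":0,"az":0,"grip":1}]'
python3 - <<'E'
from h import *
import h
h.YD=1.438
plan([(*D2W(x,y),.04,1.438) for x,y in((-169,70),(-161,48),(-147,33),(-135,26))])
E
```

```text
t: 13.73
eef_pos: [0.4803, 0.0073, 0.044]
ee_rot: [3.138, 0.001, 1.435]
force: [0.1, 0.4, 1.3]
grip_width: 0.005
grasp_force: 0.0
t 13.73 at [0.4803 0.0073 0.044 ] [3.138e+00 1.000e-03 1.435e+00]
cm tool [ 0.13 -0.84  0.4 ] az -0.003 len 0.9
cm tool [ 0.8  2.2 -0. ] az -0.0 len 2.3
cm tool [ 1.4  1.5 -0. ] az -0.0 len 2.1
cm tool [ 1.2  0.7 -0. ] az -0.0 len 1.4
```

```bash
python3 -m creep '[{"x":0.45,"y":0.7,"z":0,"ax":0,"ay":0,"az":0,"grip":1},{"x":0.5,"y":0.7,"z":0,"ax":0,"ay":0,"az":0,"grip":1},{"x":0.7,"y":0.75,"z":0,"ax":0,"ay":0,"az":0,"grip":1},{"x":0.7,"y":0.75,"z":0,"ax":0,"ay":0,"az":0,"grip":1},{"x":0.6,"y":0.35,"z":0,"ax":0,"ay":0,"az":0,"grip":1},{"x":0.6,"y":0.35,"z":0,"ax":0,"ay":0,"az":0,"grip":1},{"x":0,"y":0,"z":0,"ax":0,"ay":0,"az":0,"grip":1}]'
python3 -m creep '[{"x":0.2,"y":0.1,"z":0,"ax":0,"ay":0,"az":0,"grip":1},{"x":0.2,"y":0.1,"z":0,"ax":0,"ay":0,"az":0,"grip":1},{"x":0,"y":0,"z":0,"ax":0,"ay":0,"az":0,"grip":1}]'
python3 look.py pics/w12.png
```

```text
t: 14.32
eef_pos: [0.5185, 0.0405, 0.0434]
ee_rot: [3.14, -0.001, 1.438]
force: [-0.4, 0.5, -0.2]
grip_width: 0.0
grasp_force: 0.0
t: 14.57
eef_pos: [0.5198, 0.0431, 0.0434]
ee_rot: [3.141, -0.0, 1.436]
force: [0.8, 0.2, -0.8]
grip_width: -0.001
grasp_force: 0.0
tcp in dock mm -129.6 27.3 yaw rel -0.002 z 0.043356277169951954
```

Now I'll press toward the end stop in small steps.

```bash
for i in 1 2 3 4; do python3 -m creep '[{"x":0.1,"y":0,"z":0,"ax":0,"ay":0,"az":0,"grip":1},{"x":0.1,"y":0,"z":0,"ax":0,"ay":0,"az":0,"grip":1},{"x":0,"y":0,"z":0,"ax":0,"ay":0,"az":0,"grip":1}]' | sed -n '2p;4p'; done
python3 look.py pics/w13.png
```

```text
eef_pos: [0.5201, 0.0439, 0.0435]
force: [-0.3, -3.7, 0.6]
eef_pos: [0.5201, 0.0441, 0.0435]
force: [-1.3, -9.5, 0.7]
eef_pos: [0.5202, 0.0443, 0.0435]
force: [-0.6, -15.6, 3.5]
eef_pos: [0.5202, 0.0444, 0.0436]
force: [-2.3, -20.1, 4.1]
tcp in dock mm -128.3 27.1 yaw rel -0.006 z 0.04356699564697913
```

```bash
python3 -m creep '[{"x":-0.8,"y":0,"z":0,"ax":0,"ay":0,"az":0,"grip":1},{"x":-1.5,"y":0,"z":0,"ax":0,"ay":0,"az":0,"grip":1},{"x":-2.5,"y":0,"z":0,"ax":0,"ay":0,"az":0,"grip":1},{"x":0,"y":0,"z":-4,"ax":0,"ay":0,"az":0,"grip":1},{"x":0,"y":0,"z":-4,"ax":0,"ay":0,"az":0,"grip":1},{"x":0,"y":0,"z":-4,"ax":0,"ay":0,"az":0,"grip":1},{"x":0,"y":0,"z":-4,"ax":0,"ay":0,"az":0,"grip":1},{"x":0,"y":0,"z":-4,"ax":0,"ay":0,"az":0,"grip":1},{"x":0,"y":0,"z":0,"ax":0,"ay":0,"az":0,"grip":1},{"x":0,"y":0,"z":0,"ax":0,"ay":0,"az":0,"grip":1}]'
python3 look.py pics/w14.png
```

```text
t: 16.5
eef_pos: [0.5165, 0.0034, 0.2462]
ee_rot: [3.135, -0.002, 1.436]
force: [0.6, -0.5, -0.2]
grip_width: 0.002
grasp_force: 0.0
tcp in dock mm -169.5 25.3 yaw rel -0.002 z 0.24622608398689633
```

View pics/w14.png

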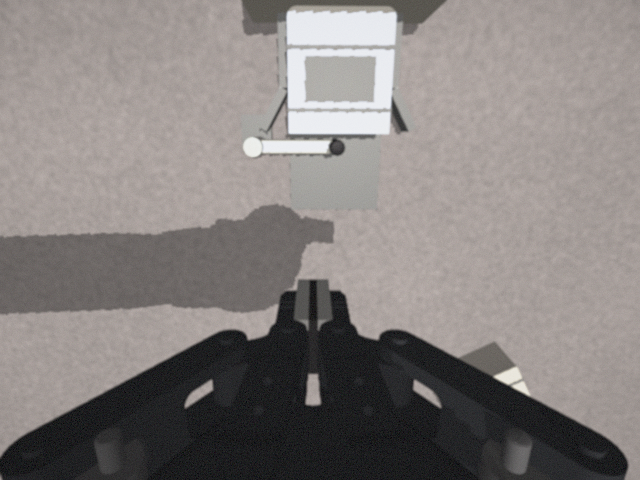

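The arm lies square across the lane behind the pack, with its post at (252,147) and peg at (337,147). The pack is against the dock face, and the gripper touches nothing.

Run:
```python
from h import *
d=np.load("last.npz");c,s=np.cos(1.438),np.sin(1.438);M=np.array([[c,s],[-s,c]])
for u,v,z in((288,135,.048),(391,135,.048),(252,147,.048),(337,147,.058)):print((1e3*M@(wray(d["T"],d["K"],d["pos"],d["rot"],u,v,z)[:2]-O)).round(1))
from plant import env
print(env.job_done())
```

```text
[-102.5   46.2]
[-102.7  -46.3]
[-112.9   79. ]
[-112.6    2.8]
the job is handed in; nothing more can be done
None
```

The pack was pushed plug-first into the dock until it hit a hard stop, the retaining arm was swung back across behind it to its end stop, and the job is handed in at about 16.5 s; no verdict came back.

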